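Lift the hot pot lid with the lid lifter

TASK

Take the lid lifter from its stand, hook it under the loop of the hot lid and first draw it up until it carries part of the weight for about a second while the lid still sits flat on the pot; the lid is heavier on its thermometer side, so then feel for the place along the loop where it balances. Lift it off level (never more than about 5 degrees of tilt), set it down gently in the middle of the round lid stand, unhook the lifter and hang it back on its own stand as it was. Work softly without jolts or shoves, touch the hot lid and pot with nothing but the lifter, and leave the pot and the mugs where they are.

Things in the scene. Friction and masses are not known exactly. Their poses are not given: they have to be found in the camera images.
- lid: Dark green cast-aluminium pot lid, 218 mm across, 0.45 to 0.7 kg in all (varies). Origin: lid centre, at the flange underside that rests on the pot rim; z up. A skirt of 93 mm outer radius hangs 10 mm below the flange, with 5 mm play in the pot. Flat crown at z = 13 mm. On the pot the origin is 80 mm above the pot's underside; on the lid stand 10 mm above the stand's top.
- lid_loop (a point): Middle of the steel loop on the lid, on the axis of its straight top bar, 39.5 mm above the lid's origin. The bar is 9 mm round, runs along the lid's y axis for 37 mm either way to the loop's legs, with 22 mm of free height between crown and bar. This is not the balance point. Axes as the lid's.
- lid_thermometer (a point): Foot of the dial thermometer on the crown, at y = +68 mm of the lid; 45 mm across, 15 mm high. Its weight is hidden and varies, so the balance point is at lid x = 0 and y = +4 to +23 mm along the bar, to be felt. The lid's mass centre is about 30 mm below the bar: hooked 3 mm off balance, the free lid hangs about 0.1 rad out of level, low on the heavy side.
- pot: Dark green cast pot, loose on the hob, 208 mm outside diameter, 80 mm high, 1.8 kg, two side lugs along its y axis out to 134 mm. Origin: centre of its underside, z up.
- hob: Black flat induction hob, 290 x 260 mm, 40 mm high, fixed. Origin: centre of its underside on the table.
- lifter: Lid lifter, 0.22 kg: wooden cross handle on an 8 mm steel swan-neck shank ending in a hook. Origin: the hook's seat, top of the 8 mm round prong, straight under the handle; z up. The prong runs along x from the shank (x = -22 mm) to the tip (x = +28 mm), whose top is 6 mm above the seat; underside 8 mm below it. Flat seat x = -16 to +12 mm; throat open upward and to +x.
- lifter_grip (a point): Centre of the lifter's wooden handle, 110 mm above the lifter's origin: 110 mm long along the lifter's y, 22 mm thick along x, 28 mm high. Grip it here, pads on the flat 22 mm sides, fingers closing along the lifter's x axis. Axes as the lifter's.
- lid_stand: Round dark steel ring trivet, fixed, 216 mm outside and 136 mm inside diameter, 30 mm high. Origin: centre of its underside on the table.
- lid_stand_top (a point): Centre of the lid stand's top plane.
- tool_stand: Dark steel lifter stand, fixed: post at its x = +90 mm with a fork of two level arms towards -x, 8 mm thick, at y = +-34 mm, tops 130 mm above the table. The handle lies across the arms between stops 9 mm high (inner faces x = +-17 mm), shank hanging between the arms, hook towards the stand's +x. Origin: on the table under the handle's place.
- tool_stand_seat (a point): Where the handle's centre (lifter_grip) is when the lifter hangs properly in the stand, 144 mm above the table.
- mug0: Beige stoneware mug, 78 mm across, 90 mm high, bystander. Origin: centre of its underside.
- mug1: Brown stoneware mug, 78 mm across, 90 mm high, bystander. Origin: centre of its underside.
- mug2: Beige stoneware mug, 78 mm across, 90 mm high, bystander. Origin: centre of its underside.
Things that resemble listed ones, but are neither listed nor needed, are in the scene too. What is shaped like the lifter but blue is not meant.

How it is judged:
On the way, in this order (a step that is already met when the one before it is completed fails the run):
1. the lifter's hook carries over 1.5 N under the loop while the lid still sits flat (within 0.01 rad) on the pot, for half a second (contact force between lifter and lid above 1.5 N and contact force between lid and pot above 0.1 N and z of lifter in the frame of lid between 0.03 and 0.042 m and distance between lifter and lid_loop below 0.045 m and distance of lid from where it was at the start of the episode below 0.015 m and angle between lid's own z axis and vertical below 0.01 rad), for 0.5 s.
2. the lid hangs on the lifter, clear of the pot and level within 0.11 rad, for half a second (contact force between lifter and lid above 1.5 N and contact force between lid and pot below 0.05 N and z of lid in the frame of pot above 0.095 m and angle between lid's own z axis and vertical below 0.11 rad), for 0.5 s.
3. the lid sits on the lid stand, centred within 20 mm, and the lifter no longer touches it (horizontal distance between lid and lid_stand_top below 0.02 m and z of lid in the frame of lid_stand_top below 0.014 m and angle between lid's own z axis and vertical below 0.04 rad and contact force between lifter and lid below 0.05 N), for 0.3 s.
At the end, for the whole second after the job is handed in: The lid lies flat on the lid stand, centred within 20 mm, at rest; the lifter hangs released and at rest in its own stand, upright, its handle across the two fork arms between the stops (handle centre within 15 mm of its place) (horizontal distance between lid and lid_stand_top below 0.02 m and z of lid in the frame of lid_stand_top between 0.006 and 0.014 m and angle between lid's own z axis and vertical below 0.04 rad and linear speed of each of lid, lifter below 0.02 m/s and distance between lifter_grip and tool_stand_seat below 0.015 m and angle between lifter's own z axis and vertical below 0.1 rad and contact force between lifter and tool_stand above 0.5 N and contact force between the fingers and lifter below 0.05 N); the robot touches nothing.
It fails at once if the lid tips more than 0.11 rad out of level (angle between lid's own z axis and vertical above 0.11 rad).
It fails at once if the lifter loads the lid with more than 14 N (contact force between lifter and lid above 14 N).
It fails at once if the lid is put on its stand with more than 25 N (contact force between lid and lid_stand above 25 N).
It fails at once if the gripper or arm touches the hot lid or pot (contact force between any of the fingers, the arm and lid above 0.3 N or contact force between any of the fingers, the arm and pot above 0.3 N).
It fails at once if the pot or a mug is shifted by more than 15 mm (distance of any of pot, mug0, mug1, mug2 from where it was at the start of the episode above 0.015 m).
It also fails if it takes over 72 s, if anything falls off the work surface, if the arm or the gripper's body presses on something with over 40 N, if the wrist force passes 120 N, or if a joint passes its speed limit or range.

ROBOT

A 6-joint arm with a two-finger parallel gripper is mounted at the origin on the work surface. World frame = base frame: x ahead of the robot, y to its left, z up, the work surface at z = 0. Lengths are in m, angles in rad, forces in N, time in s.
With the tool pointing down it reaches from about 0.425 to 0.95 m from the base axis. Payload 3.5 kg.
Tool frame: the origin (TCP) lies midway between the tips of the shut fingers; the grasp point (between the pads) lies 19 mm behind it; z points along the fingers, y is the line along which they close (so a half turn about z gives the same grasp; the last joint's range is limited). The gripper opens to 85 mm and grips with 20 to 120 N. Pads are 22 mm wide; open, the fingers measure 114 mm over their backs; the gripper's body (76 mm by 85 mm) begins 54 mm behind the grasp point. The pads swing forward as they close: fully open they stand 13 mm farther back than shut.
Start: joints at [-0.15, 0.286, 1.577, -0, 1.279, -0.15], TCP at [0.675, 0, 0.231] pointing down, gripper open.
Joint ranges: [-2.77, 2.77], [-0.9, 2.22], [0.21, 2.48], [-1.53, 4.67], [0.24, 2.81], [-2.84, 2.84]. Speed limits (rad/s): [2.79, 2.79, 3.14, 3.14, 3.14, 3.14].

INTERFACE

Orientations are given as a unit quaternion [x, y, z, w].
In Python, from plant import * gives the robot as it stands.
- The arm moves only by the tool move_arm, never from a script. Its argument "moves" is a list of rows, each a list of 3 entries, a list of its own where there are three numbers: the opening, from 0 (shut) to 1 (fully open), then the shift along the tool's x, y, z in m, then the turn, a rotation vector about the tool's x, y, z in rad. A call has exactly 10 rows; each row shifts and turns the commanded pose from where the row before left it, along the tool's axes as they then stand; what a row does not reach is not made up. A row lasts 1/12 s, in which the tool goes at most 41.7 mm and 7.16 degrees, less where a joint would pass 70% of its speed; a pose out of reach is approached as far as the arm can. A call is refused whole if a number of a shift passes 0.0417 or a number of a turn 0.125, either way. A call with a gripper value outside its range is refused whole. The fingers move at their own pace and stop on an object; "grip_force" is the grip in N (left out, the last holds). Time passes only in rows, so rows that do not move let the fingers close, or fill a call up. It gives the time, the measured TCP pose, the force, the opening and the grip force at its end, in the units of the state.
- get_state(): the state, without advancing time (a new reading comes with each control period).
- read_camera(name): name is "scene" or "side" or "wrist"; returns the picture (384x512x3 uint8, red, green, blue); there is no depth.
- camera_params(name): a dict with "fx", "fy", "cx", "cy" (pixels), "k1" (the pictures are not rectified: a ray, as slopes to the right and down, at radius r is drawn at 1 + k1 r^2 times it, then the intrinsics apply), "rvec" (rotation vector, rad) and "tvec" (3), from world to camera coordinates, as OpenCV has them; the wrist camera has in their place "tool_from_camera" (4x4, takes a point from camera to tool coordinates, whose origin is the TCP and whose axes are the flange's). Camera axes: x right, y down, z forward; pixel columns grow to the right and rows downward; lengths in m; the calibration is good to about 2 mm. A picture is of the moment at which its call begins: read the wrist's pose just before it. camera_params takes no time and is no camera call.
- sign_off(): hands the job in; it is judged then, once.
The state is a dict: "time": time; "qpos": joint angles; "dq": joint speeds; "joint_efforts": joint torques, N m; "eef_pos": TCP position; "tcp_rot": TCP orientation; "contact_force": force on the tool from outside, world axes, zero at the start; "wrist_torque": the same for the moment, N m; "opening": opening from 0.0 (shut) to 1.0 (fully open); "finger_force": force on a finger pad.
Only numpy, scipy, OpenCV 4.12 (cv2) and the standard library are available. Lean on these libraries where they do the work, as an engineer would, in place of code of your own. Each camera call takes 0.05 s, during which the arm holds its last target. There are 200 camera calls.

## Working session

There is one attempt and no reset: what is moved stays moved. The work goes in short steps, Python scripts to look and compute and a tool call to move; the robot and the scene stay as the last step left them, time stands still between calls to the robot, and variables do not carry over. Pictures are saved under pics/ and viewed, at most 10 in all, crops included, and the job is handed in when it is done.

Besides the shell and the picture viewer there is one more tool, called after ">>>" as name(argument=value, ...), one argument or row to a line, values as JSON. move_arm: Moves the arm, as the interface text tells. Its arguments: {"type":"object","properties":{"moves":{"type":"array"},"grip_force":{"type":"number"}},"required":["moves"]}

```bash
mkdir -p pics
cat > h.py <<'E'
from plant import *
import numpy as np, cv2
from scipy.spatial.transform import Rotation as R
def cam(n,st=None):
    p=camera_params(n)
    if 'rvec' in p:
        Rm=cv2.Rodrigues(np.array(p['rvec'],float))[0]; t=np.array(p['tvec'],float)
        return p,Rm.T,-Rm.T@t
    T=np.array(p['tool_from_camera']); Rt=R.from_quat(st['tcp_rot']).as_matrix()
    return p,Rt@T[:3,:3],Rt@T[:3,3]+np.array(st['eef_pos'])
def ray(c,uv):
    p,Rw,o=c; d=np.array([(uv[0]-p['cx'])/p['fx'],(uv[1]-p['cy'])/p['fy']]); x=d.copy()
    for _ in range(20): x=d/(1+p['k1']*(x@x))
    v=Rw@np.array([x[0],x[1],1]); return o,v/np.linalg.norm(v)
def onz(c,uv,z):
    o,v=ray(c,uv); return o+v*(z-o[2])/v[2]
def proj(c,P):
    p,Rw,o=c; q=Rw.T@(np.array(P)-o); x=q[:2]/q[2]; x=x*(1+p['k1']*(x@x)); return np.array([x[0]*p['fx']+p['cx'],x[1]*p['fy']+p['cy']])
def two(c1,u1,c2,u2):
    o1,a=ray(c1,u1);o2,b=ray(c2,u2)
    s=np.linalg.lstsq(np.c_[a,-b],o2-o1,rcond=None)[0]
    return (o1+a*s[0]+o2+b*s[1])/2, np.linalg.norm(o1+a*s[0]-o2-b*s[1])
def save(n,im): cv2.imwrite('pics/'+n+'.png',cv2.cvtColor(im,cv2.COLOR_RGB2BGR))
E
python3 - <<'E'
from h import *
st=get_state(); print(st)
for n in ['scene','side','wrist']:
    im=read_camera(n); np.save(n+'.npy',im); c=cam(n,st); print(n,c[2],c[1][:,2],c[0]['fx'],c[0]['k1'])
a,b,w=[np.load(n+'.npy') for n in('scene','side','wrist')]
save('a',cv2.resize(a,(800,600)));save('b',cv2.resize(b,(800,600)))
E
```

```text
{'time': 0.0, 'qpos': array([-1.49981261e-01,  2.87213960e-01,  1.57816480e+00,  3.07668747e-07,
        1.27860387e+00, -1.50003083e-01]), 'dq': array([ 6.30107125e-04,  5.46947283e-05, -3.11762331e-04,  1.58325176e-03,
       -6.57629849e-04, -1.25533891e-03]), 'joint_efforts': array([-1.79628755e-04, -4.05981302e+01, -2.92628127e+01, -1.54224781e-04,
        5.81841552e-03,  3.74769741e-06]), 'eef_pos': array([6.74346888e-01, 1.41011544e-04, 2.29921585e-01]), 'tcp_rot': array([ 0.70709859,  0.70711396, -0.00070911, -0.00096185]), 'contact_force': array([-0.01359123, -0.0421251 , -1.07866162]), 'wrist_torque': array([-0.02003999, -0.01200662, -0.00830941]), 'finger_force': 0.0, 'opening': 1.000682918289599}
scene [1.11079869 0.49339535 1.17912583] [-0.42195239 -0.34184691 -0.83970047] 486.1024399941973 -0.16312223320633418
side [0.4305368  0.94107038 0.95179258] [ 0.11457029 -0.71517786 -0.68948842] 419.23202453056865 -0.06184033742741596
wrist [0.67583057 0.07313535 0.3717241 ] [-0.00277063 -0.2864881  -0.9580798 ] 335.57624423947425 0.028364191688173803
```

View pics/a.png

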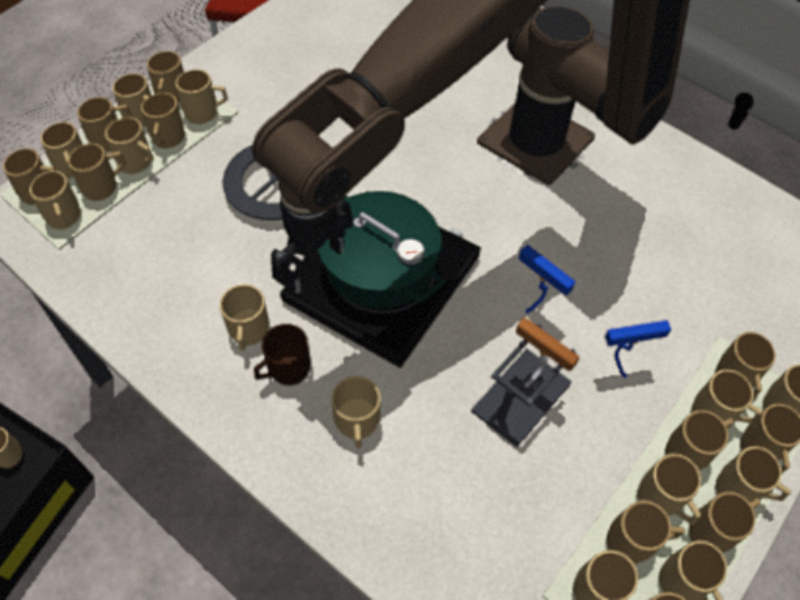

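View pics/b.png

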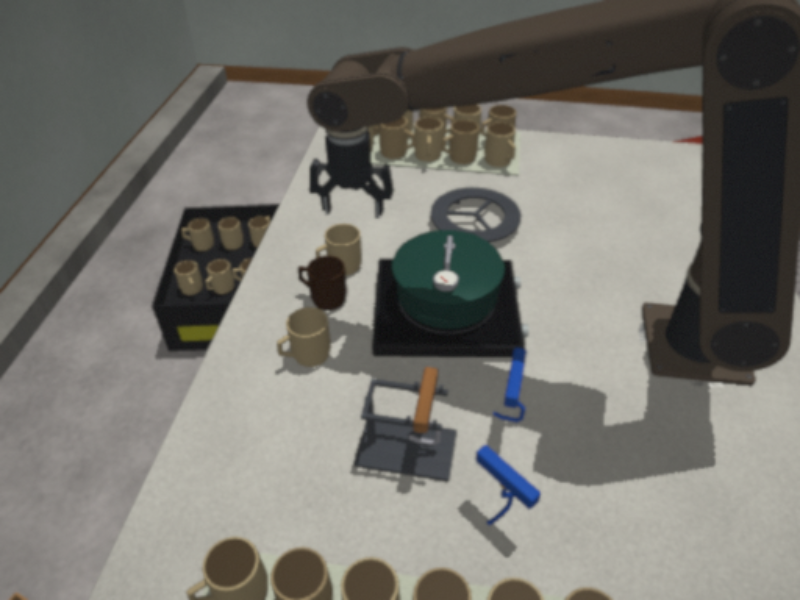

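Scene: the orange-handled lifter in the dark fork stand at (547,343), the blue ones at (545,268) and (638,333). The lid loop is at (380,228) with the thermometer at (410,250), and the ring stand is at (265,185), partly hidden. Side: handle (427,398), blue (514,378) and (508,476), loop (449,245), thermometer (446,282), ring (475,215). Only the orange (wooden) one fits the description, and it alone hangs in a stand.

```bash
cat > m.py <<'E'
from h import *
a,b=np.load('scene.npy'),np.load('side.npy'); A,B=cam('scene'),cam('side')
def big(m,k=1):
    n,l,s,c=cv2.connectedComponentsWithStats(m.astype(np.uint8)); i=1+np.argmax(s[1:,4]); return l==i
def ends(m):
    r=cv2.minAreaRect(np.argwhere(m)[:,::-1].astype(np.float32)); bp=cv2.boxPoints(r)
    e=sorted([(np.linalg.norm(bp[i]-bp[(i+1)%4]),i) for i in range(4)])[:2]
    return [(bp[i]+bp[(i+1)%4])/2 for _,i in e]
def wood(im):
    h=cv2.cvtColor(im,cv2.COLOR_RGB2HSV); return big((h[...,0]>5)&(h[...,0]<16)&(h[...,1]>130)&(h[...,2]>90))
def green(im):
    h=cv2.cvtColor(im,cv2.COLOR_RGB2HSV); return big((h[...,0]>65)&(h[...,0]<100)&(h[...,1]>100)&(h[...,2]>20))
if __name__=='__main__':
    ma,mb=wood(a),wood(b); print(ma.sum(),mb.sum())
    ea,eb=ends(ma),ends(mb); print(ea,eb)
    for x in ea:
        for y in eb: print(two(A,x,B,y))
    print([onz(A,np.argwhere(ma).mean(0)[::-1],.15),onz(B,np.argwhere(mb).mean(0)[::-1],.15)])
    s=512/800
    for n,x,y in [('therm',(410,247),(446,278)),('loopmid',(380,228),(449,245))]: print(n,two(A,np.array(x)*s,B,np.array(y)*s))
    print('ring L,R,T,B',[onz(B,np.array(q)*s,.03) for q in [(431,212),(520,213),(476,188),(475,240)]])
    ga,gb=green(a),green(b); print(ga.sum(),gb.sum())
    def z(im,cx,cy,r): return cv2.resize(im[cy-r*3//4:cy+r*3//4,cx-r:cx+r],(400,300),interpolation=cv2.INTER_CUBIC)
    save('c',np.vstack([np.hstack([z(a,245,155,64),z(b,285,160,64)]),np.hstack([z(a,345,230,64),z(b,265,265,64)])]))
E
python3 m.py
```

```text
312 272
[array([332.94525, 205.46043], dtype=float32), array([368.28802, 230.9858 ], dtype=float32)] [array([275.74838, 235.57114], dtype=float32), array([268.93002, 271.3676 ], dtype=float32)]
(array([0.49604178, 0.26720241, 0.15233607]), np.float64(0.002057402145882875))
(array([0.48526795, 0.28427228, 0.08126072]), np.float64(0.07764528531124072))
(array([0.51091152, 0.3607204 , 0.2238621 ]), np.float64(0.06908132816504038))
(array([0.49835332, 0.37440369, 0.15007149]), np.float64(0.0014260561947860714))
[array([0.49746341, 0.32137552, 0.15      ]), array([0.49717798, 0.32048292, 0.15      ])]
therm (array([0.49458304, 0.04089511, 0.14577269]), np.float64(0.0013514900345648231))
loopmid (array([ 0.50137354, -0.02028078,  0.16632208]), np.float64(0.014426232178501072))
ring L,R,T,B [array([ 0.56401408, -0.31526254,  0.03      ]), array([ 0.35524618, -0.34228227,  0.03      ]), array([ 0.46579034, -0.43122213,  0.03      ]), array([ 0.45316112, -0.2244031 ,  0.03      ])]
3194 2569
```

View pics/c.png

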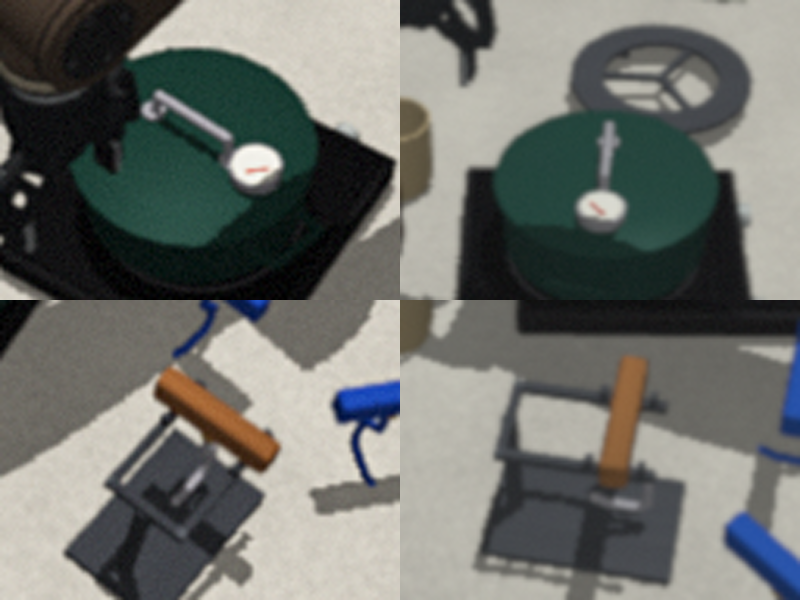

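Crop: the orange wooden lifter hangs in the dark fork, hook towards the post. That is the one meant. The loop bar runs from scene (232,137) to (255,152), with the thermometer dial beside it, and the ring is clear in the side view. Moving above the lifter.

>>> move_arm(
  moves=[
    [0.7,[0.032,-0.0177,0],[0,0,0]],
    [0.7,[0.032,-0.0177,0],[0,0,0]],
    [0.7,[0.032,-0.0177,0],[0,0,0]],
    [0.7,[0.032,-0.0177,0],[0,0,0]],
    [0.7,[0.032,-0.0177,0],[0,0,0]],
    [0.7,[0.032,-0.0177,0],[0,0,0]],
    [0.7,[0.032,-0.0177,0],[0,0,0]],
    [0.7,[0.032,-0.0177,0],[0,0,0]],
    [0.7,[0.032,-0.0177,0],[0,0,0]],
    [0.7,[0.032,-0.0177,0],[0,0,0]],
  ],
)

```text
time: 0.98
eef_pos: [0.4967, 0.3213, 0.231]
tcp_rot: [0.707, 0.707, -0.0, -0.0]
contact_force: [0.9, -0.3, -0.6]
opening: 0.699
finger_force: 0.0
```

Run:
```python
from h import *
st=get_state(); w=read_camera('wrist'); a=read_camera('scene')
C=cam('wrist',st); A=cam('scene'); B=cam('side')
print(st['eef_pos'],st['tcp_rot'],st['opening'])
import m
for n,z in (('w',.1595),):
    print('bar side',[onz(B,q,z) for q in [(287.9,152),(286.6,171.2)]],'scene',[onz(A,q,z) for q in [(231.6,137.4),(254.6,151.8)]])
mw=m.wood(w); r=cv2.minAreaRect(np.argwhere(mw)[:,::-1].astype(np.float32)); print(mw.sum(),r)
for e in m.ends(mw): print(onz(C,e,.158))
print('proj seat',proj(C,[.4975,.321,.144]))
save('d',np.vstack([np.hstack([cv2.resize(w,(400,300)),cv2.resize(a[80:230,130:330],(400,300))])]))
```

```text
[0.49665328 0.32131111 0.2310482 ] [ 7.07163136e-01  7.07050385e-01 -2.08941575e-04 -9.58465947e-05] 0.6991143728131437
bar side [array([ 0.49889197, -0.06128197,  0.1595    ]), array([0.49359869, 0.02771231, 0.1595    ])] scene [array([ 0.50228088, -0.0600308 ,  0.1595    ]), array([0.49955731, 0.01782439, 0.1595    ])]
1765 ((255.82901000976562, 212.72958374023438), (28.656070709228516, 117.89237213134766), 3.945185899734497)
[0.49695303 0.26975386 0.158     ]
[0.50235962 0.35517181 0.158     ]
proj seat [252.46423244 197.65663558]
```

View pics/d.png

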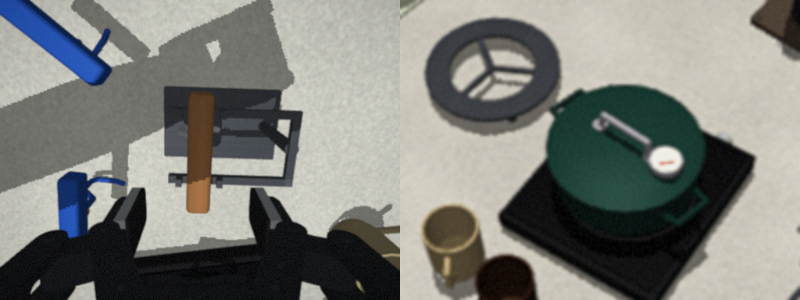

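Wrist (left half): the handle is between (201,94) and (198,213), almost aligned with the fingers' grip. Right half: the full view of the lid and ring.

Run:
```python
from h import *
import m
st=get_state(); C=cam('wrist',st);A=cam('scene')
for q in [(257,120),(253.5,272.6)]: print(onz(C,q,.157))
a=read_camera('scene')
g=m.green(a); q=cv2.convexHull(np.argwhere(g)[:,::-1].astype(np.int32))[:,0]
# upper hull: lid flange silhouette at z~.125; back-project to plane and fit circle on points on far side
P=np.array([onz(A,x,.128)[:2] for x in q]); 
far=np.array([[.49,-.025]]); d=P-far; s=d@np.array([-.6,-.5])>0.03
Q=P[s]; M=np.c_[2*Q,np.ones(len(Q))]; r=np.linalg.lstsq(M,(Q**2).sum(1),rcond=None)[0]; print('lid',r[:2],np.sqrt(r[2]+r[0]**2+r[1]**2),len(Q))
x=np.array([660,160])
for n,px in (('therm',(666,157)),('bar1',(600,121)),('bar2',(648,149))):
    u=((px[0]-400)/2+130,px[1]/2+80); print(n,onz(A,u,.1595 if n!='therm' else .148))
```

```text
[0.49841972 0.37917926 0.157     ]
[0.4968142  0.27096937 0.157     ]
lid [ 0.52158093 -0.01765598] 0.12222485320958154 7
therm [0.49532781 0.04337968 0.148     ]
bar1 [ 0.51305323 -0.05629987  0.1595    ]
bar2 [0.50741225 0.02227991 0.1595    ]
```

>>> move_arm(
  moves=[
    [0.7,[0.001,0.001,0.015],[0,0,0.015]],
    [0.7,[0,0,0.015],[0,0,0]],
    [0.7,[0,0,0.015],[0,0,0]],
    [0.7,[0,0,0.015],[0,0,0]],
    [0.7,[0,0,0.015],[0,0,0]],
    [0.7,[0,0,0.015],[0,0,0]],
    [0.7,[0,0,0.01],[0,0,0]],
    [0.7,[0,0,0.006],[0,0,0]],
    [0.7,[0,0,0],[0,0,0]],
    [0.7,[0,0,0],[0,0,0]],
  ],
  grip_force=60,
)

```text
time: 1.97
eef_pos: [0.4994, 0.3206, 0.1255]
tcp_rot: [0.713, 0.702, 0.0, 0.0]
contact_force: [0.5, 0.4, -0.2]
opening: 0.702
finger_force: 0.0
```

>>> move_arm(
  moves=[
    [0.4,[0,0,0],[0,0,0]],
    [0.35,[0,0,0],[0,0,0]],
    [0.3,[0,0,0],[0,0,0]],
    [0.25,[0,0,0],[0,0,0]],
    [0.2,[0,0,0],[0,0,0]],
    [0.1,[0,0,0],[0,0,0]],
    [0,[0,0,0],[0,0,0]],
    [0,[0,0,0],[0,0,0]],
    [0,[0,0,0],[0,0,0]],
    [0,[0,0,0],[0,0,0]],
  ],
)

```text
time: 2.8
eef_pos: [0.4994, 0.3213, 0.1264]
tcp_rot: [0.712, 0.702, 0.001, 0.0]
contact_force: [-1.7, -0.1, 4.8]
opening: 0.251
finger_force: 59.5
```

Run:
```python
from h import *
st=get_state(); print(st['eef_pos'],st['tcp_rot'],st['contact_force'],st['wrist_torque'])
```

```text
[0.4993636  0.32132895 0.12643805] [7.12359881e-01 7.01814136e-01 5.49071564e-04 1.31466176e-04] [-1.70619643 -0.0795121   4.76985764] [-0.08054285  0.30875249  0.00995586]
```

>>> move_arm(
  moves=[
    [0,[0,0,-0.003],[0,0,0]],
    [0,[0,0,-0.006],[0,0,0]],
    [0,[0,0,-0.012],[0,0,0]],
    [0,[0,0,-0.024],[0,0,0]],
    [0,[0,0,-0.03],[0,0,0]],
    [0,[0,0,-0.03],[0,0,0]],
    [0,[0,0,-0.03],[0,0,0]],
    [0,[0,0,-0.03],[0,0,0]],
    [0,[0,0,-0.02],[0,0,0]],
    [0,[0,0,-0.01],[0,0,0]],
  ],
)

```text
time: 3.63
eef_pos: [0.5, 0.3215, 0.3252]
tcp_rot: [0.712, 0.702, 0.003, 0.001]
contact_force: [-0.2, 0.6, -2.3]
opening: 0.248
finger_force: 58.9
```

>>> move_arm(
  moves=[
    [0,[-0.01,-0.002,0],[0,0,0]],
    [0,[-0.02,-0.005,0],[0,0,0]],
    [0,[-0.025,-0.006,0],[0,0,0]],
    [0,[-0.025,-0.006,0],[0,0,0]],
    [0,[-0.025,-0.006,0],[0,0,0]],
    [0,[-0.025,-0.006,0],[0,0,0]],
    [0,[-0.02,-0.006,0],[0,0,0]],
    [0,[-0.01,-0.002,0],[0,0,0]],
    [0,[-0.005,0,0],[0,0,0]],
    [0,[0,0,0],[0,0,0]],
  ],
)

```text
time: 4.47
eef_pos: [0.4572, 0.1558, 0.3192]
tcp_rot: [0.713, 0.701, -0.001, -0.001]
contact_force: [0.8, 0.1, -1.4]
opening: 0.245
finger_force: 58.9
```

Run:
```python
from h import *
st=get_state(); w=read_camera('wrist'); s=read_camera('side'); np.save('w2.npy',w)
print(st['eef_pos'],st['tcp_rot'],st['contact_force'],st['wrist_torque'],st['opening'])
save('e',np.hstack([cv2.resize(w,(400,300)),cv2.resize(s[60:210,200:400],(400,300))]))
```

```text
[0.45715199 0.15578777 0.31915264] [ 7.12950262e-01  7.01214149e-01 -6.20914887e-04 -5.04815335e-04] [ 0.77352097  0.10847667 -1.3935878 ] [ 0.00653418 -0.02409564  0.04132071] 0.24531413576840233
```

View pics/e.png

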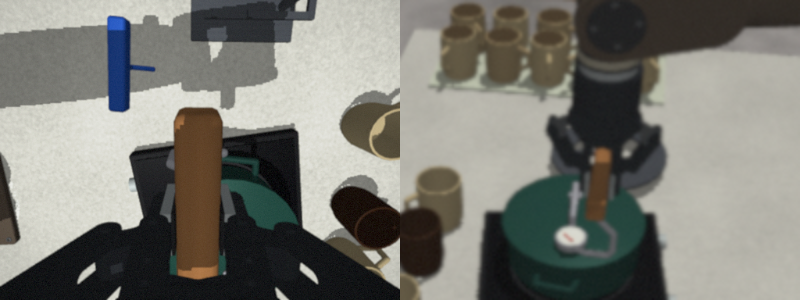

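Wrist: the lifter sits squarely in the fingers and the handle hides the lid. Side: the lifter hangs in front of the loop. I'll go past the lid in -y so that the wrist camera sees the bar.

>>> move_arm(
  moves=[
    [0,[-0.01,0,0],[0,0,0]],
    [0,[-0.02,0,0],[0,0,0]],
    [0,[-0.035,0,0],[0,0,0]],
    [0,[-0.038,0,0],[0,0,0]],
    [0,[-0.038,0,0],[0,0,0]],
    [0,[-0.038,0,0],[0,0,0]],
    [0,[-0.038,0,0],[0,0,0]],
    [0,[-0.035,0,0],[0,0,0]],
    [0,[-0.02,0,0],[0,0,0]],
    [0,[-0.01,0,0],[0,0,0]],
  ],
)

```text
time: 5.4
eef_pos: [0.4532, -0.1279, 0.3201]
tcp_rot: [0.713, 0.701, -0.0, 0.0]
contact_force: [0.2, 0.5, -2.3]
opening: 0.249
finger_force: 58.9
```

>>> move_arm(
  moves=[
    [0,[0,0,0],[0,0,0]],
    [0,[0,0,0],[0,0,0]],
    [0,[0,0,0],[0,0,0]],
    [0,[0,0,0],[0,0,0]],
    [0,[0,0,0],[0,0,0]],
    [0,[0,0,0],[0,0,0]],
    [0,[0,0,0],[0,0,0]],
    [0,[0,0,0],[0,0,0]],
    [0,[0,0,0],[0,0,0]],
    [0,[0,0,0],[0,0,0]],
  ],
)

```text
time: 6.23
eef_pos: [0.4533, -0.1253, 0.3203]
tcp_rot: [0.712, 0.702, 0.0, 0.0]
contact_force: [-0.3, -0.1, -1.9]
opening: 0.246
finger_force: 58.9
```

Run:
```python
from h import *
st=get_state(); w=read_camera('wrist'); np.save('w3.npy',w)
print(st['eef_pos'],st['tcp_rot'])
F=[]
for i in range(6): F.append(get_state()['contact_force']); s=read_camera('side')
print(np.round(F,2)); st=get_state(); print(st['time'],st['eef_pos'])
save('f',cv2.resize(w,(800,600)))
```

```text
[ 0.45329126 -0.12526262  0.32033926] [7.12347683e-01 7.01826744e-01 1.85668097e-05 1.23458033e-05]
[[-0.06 -1.05 -2.02]
 [ 0.29 -0.07 -2.08]
 [ 0.16 -0.52 -1.59]
 [ 0.34 -0.29 -2.79]
 [-1.13 -0.55 -2.46]
 [-1.36  0.56 -2.56]]
6.5833 [ 0.45328605 -0.12540121  0.32032275]
```

View pics/f.png

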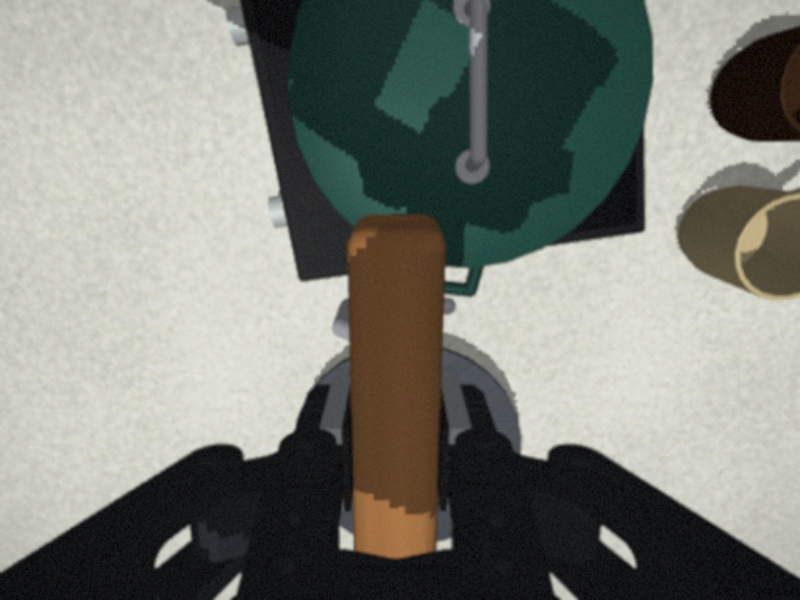

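Wrist: the loop bar runs along column ~479 from row 10 to 150 (800-px picture). Its legs' feet are at (470,10) and (472,167). The lid edge is at columns 290 and 653.

Run:
```python
from h import *
st=get_state(); C=cam('wrist',st); s=.64
f=lambda u,z: np.round(onz(C,np.array(u)*s,z),4)
print('bar',f((479,30),.1595),f((480,140),.1595))
print('feet',f((470,10),.135),f((472,167),.135))
w=np.load('w3.npy'); h=cv2.cvtColor(w,cv2.COLOR_RGB2HSV)
g=((h[...,0]>65)&(h[...,0]<100)&(h[...,1]>80)&(h[...,2]>25))
P=[]
for v in range(25,130,4):
    u=np.where(g[v])[0]
    if len(u): P+= [onz(C,(u[0],v),.123)[:2],onz(C,(u[-1],v),.123)[:2]]
P=np.array(P)
for _ in range(5):
    r=np.linalg.lstsq(np.c_[2*P,np.ones(len(P))],(P**2).sum(1),rcond=None)[0]; rad=np.sqrt(r[2]+r[:2]@r[:2]); e=abs(np.hypot(*(P-r[:2]).T)-rad); P=P[e<max(.001,2*np.median(e))]
print(r[:2],rad,len(P))
```

```text
bar [0.5    0.0018 0.1595] [ 0.5024 -0.0525  0.1595]
feet [0.4983 0.0162 0.135 ] [ 0.5019 -0.0679  0.135 ]
[ 0.50004517 -0.02569197] 0.10775334131361257 45
```

>>> move_arm(
  moves=[
    [0,[0.005,0,0],[0,0,-0.02]],
    [0,[0.012,0.001,0],[0,0,-0.02]],
    [0,[0.018,0.001,0],[0,0,-0.02]],
    [0,[0.02,0.001,0],[0,0,0]],
    [0,[0.02,0.001,0.005],[0,0,0]],
    [0,[0.018,0.001,0.01],[0,0,0]],
    [0,[0.01,0.001,0.015],[0,0,0]],
    [0,[0.005,0,0.015],[0,0,0]],
    [0,[0,0,0.01],[0,0,0]],
    [0,[0,0,0.005],[0,0,0]],
  ],
)

```text
time: 7.42
eef_pos: [0.4547, -0.0162, 0.2586]
tcp_rot: [0.69, 0.724, -0.001, -0.001]
contact_force: [-0.6, 0.5, -2.0]
opening: 0.248
finger_force: 58.9
```

Run:
```python
from h import *
s=read_camera('side');a=read_camera('scene');st=get_state(); print(st['eef_pos'],R.from_quat(st['tcp_rot']).as_matrix()[:,:2])
save('g',np.hstack([cv2.resize(a[90:210,170:330],(400,300),interpolation=2),cv2.resize(s[85:205,210:370],(400,300),interpolation=2)]))
```

```text
[ 0.45506267 -0.01698052  0.25937734] [[-4.54270783e-02  9.98965684e-01]
 [ 9.98967484e-01  4.54281510e-02]
 [ 5.88093611e-04 -1.96106969e-03]]
```

View pics/g.png

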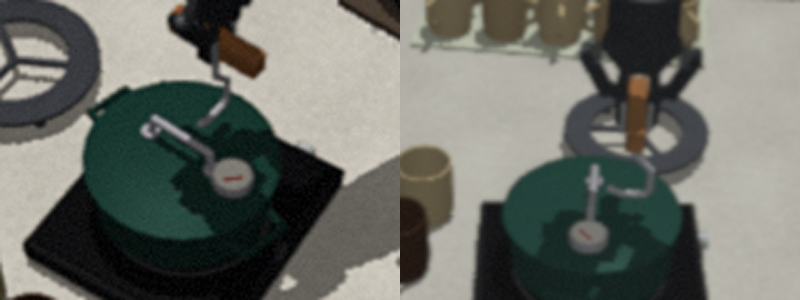

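The hook sits just left of the bar, with the prong tip at scene crop (203,125) and side crop (610,190), pointing under the bar.

Run:
```python
from h import *
A,B=cam('scene'),cam('side'); print(two(A,(251.2,140),B,(294,161)))
for P in ([.481,-.015,.169],[.4995,-.012,.1595]): print(proj(A,P),proj(B,P))
```

```text
(array([ 0.47710973, -0.01271639,  0.16508772]), np.float64(0.0027773000997529506))
[249.60373549 138.98965318] [292.51183368 159.71892513]
[245.94361846 145.95809377] [286.00304966 162.27039037]
```

>>> move_arm(
  moves=[
    [0,[0,0,0.003],[0,0,0]],
    [0,[0,0,0.004],[0,0,0]],
    [0,[0,0,0.004],[0,0,0]],
    [0,[0,0,0.003],[0,0,0]],
    [0,[0,0,0.003],[0,0,0]],
    [0,[0,0,0.002],[0,0,0]],
    [0,[0,0,0.002],[0,0,0]],
    [0,[0,0,0],[0,0,0]],
    [0,[0,0,0],[0,0,0]],
    [0,[0,0,0],[0,0,0]],
  ],
)

```text
time: 8.35
eef_pos: [0.4557, -0.0172, 0.2395]
tcp_rot: [0.691, 0.723, 0.0, 0.0]
contact_force: [-0.5, -0.5, -1.7]
opening: 0.245
finger_force: 58.9
```

>>> move_arm(
  moves=[
    [0,[0,0,0.001],[0,0,0]],
    [0,[0,0,0.001],[0,0,0]],
    [0,[0,0.002,0],[0,0,0]],
    [0,[0,0.003,0],[0,0,0]],
    [0,[0,0.004,0],[0,0,0]],
    [0,[0,0.004,0],[0,0,0]],
    [0,[0,0.003,0],[0,0,0]],
    [0,[0,0.002,0],[0,0,0]],
    [0,[0,0,0],[0,0,0]],
    [0,[0,0,0],[0,0,0]],
  ],
)

```text
time: 9.18
eef_pos: [0.4736, -0.0164, 0.2372]
tcp_rot: [0.691, 0.723, -0.0, -0.0]
contact_force: [-0.2, -0.9, -1.1]
opening: 0.25
finger_force: 58.9
```

```bash
cat > f.py <<'E'
from h import *
import sys
n=int(sys.argv[1]) if len(sys.argv)>1 else 8
F=[];T=[]
for i in range(n): s=get_state();F.append(s['contact_force']);T.append(s['wrist_torque']);im=read_camera('side')
st=get_state(); print(round(st['time'],2),np.round(st['eef_pos'],4),np.round(np.mean(F,0),2),np.round(np.std(F,0)/n**.5,2),np.round(np.mean(T,0),3))
E
python3 f.py 8
```

```text
9.58 [ 0.4735 -0.0164  0.2373] [-0.18 -0.23 -1.86] [0.19 0.11 0.19] [ 0.008 -0.009  0.009]
```

>>> move_arm(
  moves=[
    [0,[0,0.002,0],[0,0,0]],
    [0,[0,0.003,0],[0,0,0]],
    [0,[0,0.004,0],[0,0,0]],
    [0,[0,0.004,0],[0,0,0]],
    [0,[0,0.004,0],[0,0,0]],
    [0,[0,0.004,0],[0,0,0]],
    [0,[0,0.003,0],[0,0,0]],
    [0,[0,0.002,0],[0,0,0]],
    [0,[0,0,0],[0,0,0]],
    [0,[0,0,0],[0,0,0]],
  ],
)

```text
time: 10.42
eef_pos: [0.4995, -0.0152, 0.2372]
tcp_rot: [0.691, 0.723, -0.0, -0.0]
contact_force: [-0.5, 0.2, -2.9]
opening: 0.247
finger_force: 58.9
```

```bash
python3 f.py 10
```

```text
10.92 [ 0.4995 -0.0152  0.2374] [ 0.24  0.21 -2.34] [0.15 0.07 0.19] [ 0.003 -0.009 -0.01 ]
```

>>> move_arm(
  moves=[
    [0,[0,0,-0.001],[0,0,0]],
    [0,[0,0,-0.001],[0,0,0]],
    [0,[0,0,-0.001],[0,0,0]],
    [0,[0,0,-0.001],[0,0,0]],
    [0,[0,0,-0.001],[0,0,0]],
    [0,[0,0,-0.001],[0,0,0]],
    [0,[0,0,-0.0005],[0,0,0]],
    [0,[0,0,-0.0005],[0,0,0]],
    [0,[0,0,0],[0,0,0]],
    [0,[0,0,0],[0,0,0]],
  ],
)

```text
time: 11.75
eef_pos: [0.4995, -0.0152, 0.2443]
tcp_rot: [0.691, 0.723, -0.0, -0.0]
contact_force: [0.0, 0.4, -2.1]
opening: 0.25
finger_force: 58.9
```

```bash
python3 f.py 6
```

```text
12.05 [ 0.4995 -0.0152  0.2443] [ 0.12 -0.14 -2.06] [0.11 0.16 0.15] [ 0.011 -0.02  -0.008]
```

>>> move_arm(
  moves=[
    [0,[0,0,-0.0002],[0,0,0]],
    [0,[0,0,-0.0002],[0,0,0]],
    [0,[0,0,-0.0002],[0,0,0]],
    [0,[0,0,-0.0002],[0,0,0]],
    [0,[0,0,-0.0002],[0,0,0]],
    [0,[0,0,-0.0002],[0,0,0]],
    [0,[0,0,-0.0002],[0,0,0]],
    [0,[0,0,-0.0001],[0,0,0]],
    [0,[0,0,0],[0,0,0]],
    [0,[0,0,0],[0,0,0]],
  ],
)

```text
time: 12.88
eef_pos: [0.4995, -0.0152, 0.2458]
tcp_rot: [0.691, 0.723, 0.0, 0.0]
contact_force: [-0.3, 0.7, -1.4]
opening: 0.247
finger_force: 58.9
```

```bash
python3 f.py 4
```

```text
13.08 [ 0.4995 -0.0152  0.2458] [-0.19  0.1  -2.53] [0.18 0.34 0.34] [ 0.009 -0.032 -0.019]
```

>>> move_arm(
  moves=[
    [0,[0,0,-0.0002],[0,0,0]],
    [0,[0,0,-0.0002],[0,0,0]],
    [0,[0,0,-0.0002],[0,0,0]],
    [0,[0,0,-0.0002],[0,0,0]],
    [0,[0,0,-0.0001],[0,0,0]],
    [0,[0,0,-0.0001],[0,0,0]],
    [0,[0,0,0],[0,0,0]],
    [0,[0,0,0],[0,0,0]],
    [0,[0,0,0],[0,0,0]],
    [0,[0,0,0],[0,0,0]],
  ],
)

```text
time: 13.92
eef_pos: [0.4995, -0.0152, 0.2468]
tcp_rot: [0.691, 0.723, -0.0, -0.0]
contact_force: [0.0, 0.7, -2.4]
opening: 0.25
finger_force: 58.9
```

```bash
python3 f.py 4
```

```text
14.12 [ 0.4995 -0.0152  0.2468] [ 0.41  0.36 -2.16] [0.11 0.2  0.11] [ 0.008 -0.016  0.009]
```

>>> move_arm(
  moves=[
    [0,[0,0,-0.0002],[0,0,0]],
    [0,[0,0,-0.0002],[0,0,0]],
    [0,[0,0,-0.0002],[0,0,0]],
    [0,[0,0,-0.0002],[0,0,0]],
    [0,[0,0,-0.0001],[0,0,0]],
    [0,[0,0,-0.0001],[0,0,0]],
    [0,[0,0,0],[0,0,0]],
    [0,[0,0,0],[0,0,0]],
    [0,[0,0,0],[0,0,0]],
    [0,[0,0,0],[0,0,0]],
  ],
)

```text
time: 14.95
eef_pos: [0.4995, -0.0152, 0.2477]
tcp_rot: [0.691, 0.723, -0.0, -0.0]
contact_force: [0.5, -0.3, -4.2]
opening: 0.252
finger_force: 58.8
```

```bash
python3 f.py 4
```

```text
15.15 [ 0.4995 -0.0152  0.2477] [ 0.04  0.08 -3.78] [0.34 0.13 0.21] [-0.027 -0.089  0.009]
```

>>> move_arm(
  moves=[
    [0,[0,0,-0.0001],[0,0,0]],
    [0,[0,0,0],[0,0,0]],
    [0,[0,0,0],[0,0,0]],
    [0,[0,0,0],[0,0,0]],
    [0,[0,0,0],[0,0,0]],
    [0,[0,0,0],[0,0,0]],
    [0,[0,0,0],[0,0,0]],
    [0,[0,0,0],[0,0,0]],
    [0,[0,0,0],[0,0,0]],
    [0,[0,0,0],[0,0,0]],
  ],
)

```text
time: 15.98
eef_pos: [0.4995, -0.0152, 0.2478]
tcp_rot: [0.691, 0.723, -0.0, -0.0]
contact_force: [0.8, 0.4, -5.7]
opening: 0.248
finger_force: 58.8
```

```bash
python3 f.py 6
```

```text
16.28 [ 0.4995 -0.0152  0.2478] [ 0.51  0.2  -4.85] [0.16 0.11 0.16] [-0.017 -0.15   0.009]
```

```bash
cat > t.py <<'E'
from h import *
import sys,os
A,B=cam('scene'),cam('side')
def dial(c,im):
    u,v=np.round(proj(c,[.4955,.042,.147])).astype(int); r=im[v-14:v+14,u-14:u+14].astype(float)
    L=r.min(2); k=np.clip(L-70,0,60); Y,X=np.mgrid[v-14:v+14,u-14:u+14]; return np.array([(X*k).sum(),(Y*k).sum()])/k.sum()
n=int(sys.argv[1]); F=[];D=[];T=[]
for i in range(n):
    s=get_state();F.append(s['contact_force']);T.append(s['wrist_torque']); a=read_camera('scene')
    s=get_state();F.append(s['contact_force']);T.append(s['wrist_torque']); b=read_camera('side')
    D.append(np.r_[dial(A,a),dial(B,b)])
D=np.mean(D,0)
if not os.path.exists('ref.npy'): np.save('ref.npy',D); np.save('refb.npy',b); np.save('refa.npy',a)
st=get_state(); r=np.load('ref.npy')
P=two(A,D[:2],B,D[2:])[0]; P0=two(A,r[:2],B,r[2:])[0]
print(round(st['time'],2),'z',round(st['eef_pos'][2],4),'F',np.round(np.mean(F,0),2),'+-',np.round(np.std(F,0)[2]/(2*n)**.5,2),'T',np.round(np.mean(T,0),3),'dpx',np.round(D-r,2),'dial move mm',np.round((P-P0)*1e3,2))
E
python3 t.py 4; python3 t.py 2
```

```text
16.68 z 0.2478 F [ 0.22  0.05 -5.4 ] +- 0.15 T [-0.025 -0.132 -0.011] dpx [0. 0. 0. 0.] dial move mm [0. 0. 0.]
16.88 z 0.2478 F [-0.04 -0.42 -5.15] +- 0.24 T [-0.006 -0.112 -0.003] dpx [0.02 0.02 0.   0.01] dial move mm [-0.01  0.07  0.01]
```

>>> move_arm(
  moves=[
    [0,[0,0,-0.0002],[0,0,0]],
    [0,[0,0,-0.0002],[0,0,0]],
    [0,[0,0,-0.0002],[0,0,0]],
    [0,[0,0,-0.0003],[0,0,0]],
    [0,[0,0,-0.0003],[0,0,0]],
    [0,[0,0,-0.0003],[0,0,0]],
    [0,[0,0,0],[0,0,0]],
    [0,[0,0,0],[0,0,0]],
    [0,[0,0,0],[0,0,0]],
    [0,[0,0,0],[0,0,0]],
  ],
)

```text
time: 17.72
eef_pos: [0.4995, -0.0152, 0.2494]
tcp_rot: [0.691, 0.723, -0.0, -0.0]
contact_force: [-0.5, 0.8, -8.1]
opening: 0.25
finger_force: 58.9
```

```bash
python3 t.py 6
```

```text
18.32 z 0.2494 F [-0.16  0.33 -8.12] +- 0.14 T [ 0.062 -0.021  0.011] dpx [ 0.07 -0.13 -0.11  0.26] dial move mm [-0.07  0.22 -0.24]
```

>>> move_arm(
  moves=[
    [0,[0,0,0.0006],[0,0,0]],
    [0,[0,0,0.0006],[0,0,0]],
    [0,[0,0,0.0006],[0,0,0]],
    [0,[0,0,0.0006],[0,0,0]],
    [0,[0,0,0.0006],[0,0,0]],
    [0,[0,0,0],[0,0,0]],
    [0,[0.002,0,0],[0,0,0]],
    [0,[0.002,0,0],[0,0,0]],
    [0,[0.002,0,0],[0,0,0]],
    [0,[0,0,0],[0,0,0]],
  ],
)

```text
time: 19.15
eef_pos: [0.4995, -0.0088, 0.2469]
tcp_rot: [0.691, 0.723, 0.0, 0.0]
contact_force: [-0.1, -0.4, -1.1]
opening: 0.246
finger_force: 59.9
```

```bash
python3 t.py 3
```

```text
19.45 z 0.2464 F [-0.22  0.   -2.18] +- 0.23 T [ 0.022 -0.01  -0.027] dpx [-0.51 -0.65  0.08 -0.84] dial move mm [ 0.07 -1.76  1.58]
```

>>> move_arm(
  moves=[
    [0,[0,0,-0.0004],[0,0,0]],
    [0,[0,0,-0.0004],[0,0,0]],
    [0,[0,0,-0.0003],[0,0,0]],
    [0,[0,0,-0.0003],[0,0,0]],
    [0,[0,0,-0.0003],[0,0,0]],
    [0,[0,0,-0.0003],[0,0,0]],
    [0,[0,0,-0.0003],[0,0,0]],
    [0,[0,0,-0.0003],[0,0,0]],
    [0,[0,0,-0.0003],[0,0,0]],
    [0,[0,0,0],[0,0,0]],
  ],
)

```text
time: 20.28
eef_pos: [0.4984, -0.009, 0.2481]
tcp_rot: [0.691, 0.723, -0.001, -0.001]
contact_force: [-0.2, 0.1, -9.3]
opening: 0.251
finger_force: 58.9
```

```bash
python3 t.py 6
```

```text
20.88 z 0.2494 F [-0.01 -0.08 -8.52] +- 0.13 T [ 0.032 -0.012  0.012] dpx [-0.38 -0.92  0.33 -0.76] dial move mm [-0.76 -1.96  1.41]
```

```bash
cat > k.py <<'E'
# k.py ref|cmp : flow of lid features, unloaded -> loaded, at same arm xy
from h import *
import sys
A,B=cam('scene'),cam('side')
n=6;F=[];I={'scene':[],'side':[]}
for i in range(n):
    for c in I: F.append(get_state()['contact_force']); I[c].append(read_camera(c).astype(float))
st=get_state(); M={c:np.mean(I[c],0).clip(0,255).astype(np.uint8) for c in I}
print(round(st['time'],2),np.round(st['eef_pos'],4),'F',np.round(np.mean(F,0),2),'+-',round(np.std(F,0)[2]/(2*n)**.5,2))
if sys.argv[1]=='ref': np.savez('kref.npz',**M)
else:
    r=np.load('kref.npz')
    th=np.linspace(0,2*np.pi,24,endpoint=False)
    pts=[(.4955,.042,.148,'dial'),(.502,-.0625,.155,'leg-'),(.5,-.04,.1595,'bar-')]+[(.5+.108*np.cos(t),-.0257+.108*np.sin(t),.125,'rim%d'%np.degrees(t)) for t in th]
    for nm,c in (('scene',A),('side',B)):
        g0,g1=[cv2.cvtColor(x,cv2.COLOR_RGB2GRAY) for x in (r[nm],M[nm])]
        p=np.array([proj(c,q[:3]) for q in pts],np.float32)[:,None]
        q,s,e=cv2.calcOpticalFlowPyrLK(g0,g1,p,None,winSize=(11,11),maxLevel=0)
        print(nm,{pts[i][3]:tuple(np.round((q-p)[i,0],2).tolist()) for i in range(len(p)) if s[i] and (i<3 or i%3==0)})
E
echo
```

```text
(no output)
```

>>> move_arm(
  moves=[
    [0,[0,0,0.0006],[0,0,0]],
    [0,[0,0,0.0006],[0,0,0]],
    [0,[0,0,0.0006],[0,0,0]],
    [0,[0,0,0.0006],[0,0,0]],
    [0,[0,0,0.0006],[0,0,0]],
    [0,[0,0,0],[0,0,0]],
    [0,[0.0015,0,0],[0,0,0]],
    [0,[0.0015,0,0],[0,0,0]],
    [0,[0,0,0],[0,0,0]],
    [0,[0,0,0],[0,0,0]],
  ],
)

```text
time: 21.72
eef_pos: [0.4994, -0.0061, 0.2468]
tcp_rot: [0.691, 0.723, 0.0, 0.0]
contact_force: [0.1, 0.6, -2.9]
opening: 0.245
finger_force: 59.9
```

```bash
python3 k.py ref
```

```text
22.32 [ 0.4991 -0.0063  0.2463] F [ 0.1  -0.13 -2.46] +- 0.14
```

>>> move_arm(
  moves=[
    [0,[0,0,-0.0004],[0,0,0]],
    [0,[0,0,-0.0004],[0,0,0]],
    [0,[0,0,-0.0003],[0,0,0]],
    [0,[0,0,-0.0003],[0,0,0]],
    [0,[0,0,-0.0003],[0,0,0]],
    [0,[0,0,-0.0003],[0,0,0]],
    [0,[0,0,-0.0003],[0,0,0]],
    [0,[0,0,-0.0003],[0,0,0]],
    [0,[0,0,-0.0004],[0,0,0]],
    [0,[0,0,0],[0,0,0]],
  ],
)

```text
time: 23.15
eef_pos: [0.4982, -0.006, 0.248]
tcp_rot: [0.691, 0.723, -0.001, -0.001]
contact_force: [-0.0, 0.2, -8.5]
opening: 0.246
finger_force: 58.9
```

```bash
python3 k.py cmp
```

```text
23.75 [ 0.4991 -0.0062  0.2494] F [ 0.13 -0.03 -8.29] +- 0.08
scene {'dial': (0.05999999865889549, -0.18000000715255737), 'leg-': (0.14000000059604645, -0.3199999928474426), 'bar-': (-0.009999999776482582, -0.36000001430511475), 'rim0': (-0.2199999988079071, -0.5699999928474426), 'rim45': (-0.550000011920929, -0.09000000357627869), 'rim90': (-0.009999999776482582, -0.10999999940395355), 'rim135': (0.18000000715255737, 0.07999999821186066), 'rim180': (0.12999999523162842, -0.5), 'rim224': (0.3400000035762787, -0.5600000023841858), 'rim270': (-0.009999999776482582, 0.009999999776482582), 'rim315': (0.05000000074505806, -0.10000000149011612)}
side {'dial': (0.09000000357627869, -0.09000000357627869), 'leg-': (0.10999999940395355, -0.49000000953674316), 'bar-': (0.11999999731779099, -0.49000000953674316), 'rim0': (-0.009999999776482582, -0.019999999552965164), 'rim45': (-0.07999999821186066, -0.3400000035762787), 'rim90': (0.07000000029802322, -0.05999999865889549), 'rim135': (-0.07000000029802322, -0.0), 'rim180': (0.029999999329447746, 0.019999999552965164), 'rim224': (0.2199999988079071, -0.05999999865889549), 'rim270': (-0.46000000834465027, -0.46000000834465027), 'rim315': (0.20999999344348907, -0.41999998688697815)}
```

>>> move_arm(
  moves=[
    [0,[0,0,-0.0002],[0,0,0]],
    [0,[0,0,-0.0003],[0,0,0]],
    [0,[0,0,-0.0003],[0,0,0]],
    [0,[0,0,-0.0003],[0,0,0]],
    [0,[0,0,-0.0003],[0,0,0]],
    [0,[0,0,-0.0003],[0,0,0]],
    [0,[0,0,-0.0003],[0,0,0]],
    [0,[0,0,0],[0,0,0]],
    [0,[0,0,0],[0,0,0]],
    [0,[0,0,0],[0,0,0]],
  ],
)

```text
time: 24.58
eef_pos: [0.4991, -0.0062, 0.2513]
tcp_rot: [0.691, 0.723, -0.0, -0.0]
contact_force: [-1.3, 0.4, -8.1]
opening: 0.251
finger_force: 58.9
```

```bash
python3 k.py cmp
python3 - <<'E'
from h import *
B=cam('side');A=cam('scene')
for P in ([.4955,.042,.148],[.502,-.0625,.155]):
  for c in (A,B):
    print([np.round(proj(c,np.array(P)+d)-proj(c,P),3) for d in ([0,.001,0],[0,0,.001])])
E
```

```text
25.18 [ 0.4991 -0.0062  0.2513] F [-0.1  -0.14 -8.54] +- 0.19
scene {'dial': (-0.05999999865889549, -0.7400000095367432), 'leg-': (-0.05000000074505806, -0.8100000023841858), 'bar-': (-0.10999999940395355, -0.8799999952316284), 'rim0': (-0.49000000953674316, -1.1100000143051147), 'rim45': (1.3300000429153442, -0.8700000047683716), 'rim90': (-0.12999999523162842, -0.6399999856948853), 'rim135': (0.23000000417232513, 0.09000000357627869), 'rim180': (0.009999999776482582, -1.100000023841858), 'rim224': (0.4099999964237213, -1.059999942779541), 'rim270': (0.009999999776482582, 0.019999999552965164), 'rim315': (-0.1899999976158142, 0.029999999329447746)}
side {'dial': (0.18000000715255737, -0.7099999785423279), 'leg-': (0.03999999910593033, -1.25), 'bar-': (0.029999999329447746, -1.2200000286102295), 'rim0': (-0.46000000834465027, -0.03999999910593033), 'rim45': (-0.11999999731779099, -0.7099999785423279), 'rim90': (0.20000000298023224, -0.699999988079071), 'rim135': (-0.27000001072883606, -0.49000000953674316), 'rim180': (0.009999999776482582, 0.0), 'rim224': (0.7599999904632568, -0.18000000715255737), 'rim270': (-0.949999988079071, -1.100000023841858), 'rim315': (-0.14000000059604645, -1.0499999523162842)}
[array([0.295, 0.199]), array([ 0.014, -0.226])]
[array([-0.037,  0.23 ]), array([ 0.013, -0.26 ])]
[array([0.28 , 0.188]), array([-0.006, -0.233])]
[array([-0.034,  0.203]), array([ 0.013, -0.258])]
```

>>> move_arm(
  moves=[
    [0,[0,0,-0.001],[0,0,0]],
    [0,[0,0,-0.002],[0,0,0]],
    [0,[0,0,-0.003],[0,0,0]],
    [0,[0,0,-0.004],[0,0,0]],
    [0,[0,0,-0.005],[0,0,0]],
    [0,[0,0,-0.005],[0,0,0]],
    [0,[0,0,-0.004],[0,0,0]],
    [0,[0,0,-0.003],[0,0,0]],
    [0,[0,0,-0.002],[0,0,0]],
    [0,[0,0,-0.001],[0,0,0]],
  ],
)

```text
time: 26.02
eef_pos: [0.4992, -0.0063, 0.2818]
tcp_rot: [0.691, 0.723, 0.0, 0.0]
contact_force: [-0.2, -0.3, -8.3]
opening: 0.25
finger_force: 59.0
```

Run:
```python
from h import *
st=get_state(); s=read_camera('side');a=read_camera('scene');print(st['eef_pos'])
save('i',np.hstack([cv2.resize(a[70:190,170:330],(400,300),interpolation=2),cv2.resize(s[75:195,210:370],(400,300),interpolation=2)]))
```

```text
[ 0.49924973 -0.0062512   0.281848  ]
```

View pics/i.png

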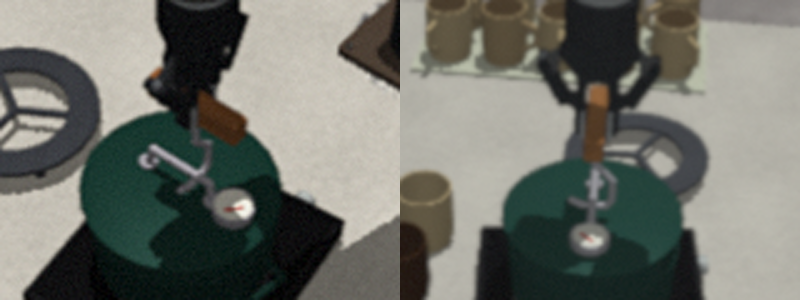

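The lid hangs level, about 30 mm above the pot. Now I'll carry it smoothly.

>>> move_arm(
  moves=[
    [0,[-0.001,-0.0002,0],[0,0,0]],
    [0,[-0.002,-0.0004,0],[0,0,0]],
    [0,[-0.003,-0.0005,0],[0,0,0]],
    [0,[-0.004,-0.0007,0],[0,0,0]],
    [0,[-0.005,-0.0009,0],[0,0,0]],
    [0,[-0.006,-0.0011,0],[0,0,0]],
    [0,[-0.007,-0.0013,0],[0,0,0]],
    [0,[-0.008,-0.0014,0],[0,0,0]],
    [0,[-0.009,-0.0016,0],[0,0,0]],
    [0,[-0.0095,-0.0017,0],[0,0,0]],
  ],
)

```text
time: 26.95
eef_pos: [0.4916, -0.0621, 0.2814]
tcp_rot: [0.691, 0.723, -0.0, 0.0]
contact_force: [-0.7, -0.3, -8.4]
opening: 0.247
finger_force: 59.0
```

>>> move_arm(
  moves=[
    [0,[-0.0095,-0.0017,0],[0,0,0]],
    [0,[-0.0095,-0.0017,0],[0,0,0]],
    [0,[-0.0095,-0.0017,0],[0,0,0]],
    [0,[-0.0095,-0.0017,0],[0,0,0]],
    [0,[-0.0095,-0.0017,0],[0,0,0]],
    [0,[-0.0095,-0.0017,0],[0,0,0]],
    [0,[-0.0095,-0.0017,0],[0,0,0]],
    [0,[-0.0095,-0.0017,0],[0,0,0]],
    [0,[-0.0095,-0.0017,0],[0,0,0]],
    [0,[-0.0095,-0.0017,0],[0,0,0]],
  ],
)

```text
time: 27.78
eef_pos: [0.4789, -0.1577, 0.2813]
tcp_rot: [0.691, 0.723, 0.0, -0.0]
contact_force: [-0.1, -0.2, -8.7]
opening: 0.247
finger_force: 59.0
```

>>> move_arm(
  moves=[
    [0,[-0.0095,-0.0017,0],[0,0,0]],
    [0,[-0.0095,-0.0017,0],[0,0,0]],
    [0,[-0.0095,-0.0017,0],[0,0,0]],
    [0,[-0.0095,-0.0017,0],[0,0,0]],
    [0,[-0.0095,-0.0017,0],[0,0,0]],
    [0,[-0.0095,-0.0017,0],[0,0,0]],
    [0,[-0.0095,-0.0017,0],[0,0,0]],
    [0,[-0.0095,-0.0017,0],[0,0,0]],
    [0,[-0.0095,-0.0017,0],[0,0,0]],
    [0,[-0.0095,-0.0017,0],[0,0,0]],
  ],
)

```text
time: 28.62
eef_pos: [0.4662, -0.2534, 0.2813]
tcp_rot: [0.691, 0.723, -0.0, -0.0]
contact_force: [0.2, 0.4, -9.2]
opening: 0.247
finger_force: 59.0
```

>>> move_arm(
  moves=[
    [0,[-0.0095,-0.0018,0],[0,0,0]],
    [0,[-0.009,-0.0017,0],[0,0,0]],
    [0,[-0.008,-0.0015,0],[0,0,0]],
    [0,[-0.007,-0.0013,0],[0,0,0]],
    [0,[-0.006,-0.0011,0],[0,0,0]],
    [0,[-0.005,-0.001,0],[0,0,0]],
    [0,[-0.004,-0.0008,0],[0,0,0]],
    [0,[-0.003,-0.0006,0],[0,0,0]],
    [0,[-0.002,-0.0004,0],[0,0,0]],
    [0,[-0.001,-0.0002,0],[0,0,0]],
  ],
)

```text
time: 29.45
eef_pos: [0.4584, -0.3075, 0.2813]
tcp_rot: [0.691, 0.723, 0.0, -0.0]
contact_force: [0.1, 0.5, -7.6]
opening: 0.247
finger_force: 59.0
```

Run:
```python
from h import *
st=get_state(); s=read_camera('side');a=read_camera('scene');w=read_camera('wrist');st=get_state();print(st['time'],st['eef_pos'],st['contact_force'])
np.save('s5.npy',s);np.save('a5.npy',a);np.save('w5.npy',w)
save('j',np.hstack([cv2.resize(a[60:210,60:260],(400,300),interpolation=2),cv2.resize(s[60:210,200:400],(400,300),interpolation=2)]))
```

```text
29.6 [ 0.45846545 -0.30717574  0.28135825] [-0.44540618 -0.10022873 -7.9832727 ]
```

View pics/j.png

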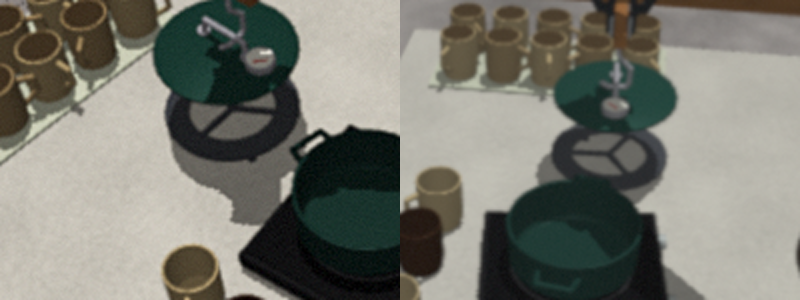

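The lid hangs level above the ring. In the side crop the lid spans columns 555–676 and rows 62–132, the ring columns 551–667.

Run:
```python
from h import *
A,B=cam('scene'),cam('side'); st=get_state()
f=lambda p,z:onz(B,(200+(p[0]-400)/2,60+p[1]/2),z)[:2]
g=lambda p,z:onz(A,(60+p[0]/2,60+p[1]/2),z)[:2]
print('lid side',(f((555,98),.159)+f((676,98),.159))/2,(f((616,62),.16)+f((616,132),.158))/2)
print('lid scene LR',(g((154,50),.159)+g((299,50),.159))/2)
print('dial',two(A,(60+130,60+29),B,(200+107.5,60+53)))
print('ring side',(f((551,155),.03)+f((667,155),.03))/2)
t=np.array(st['eef_pos'])[:2]; ty=np.array([-.0454,.999]); print('lid by tcp', t-.0195*ty+.001*np.array([.999,.045]))
```

```text
lid side [ 0.45506383 -0.31009101] [ 0.4549066  -0.31945197]
lid scene LR [ 0.46421222 -0.32129744]
dial (array([ 0.45408468, -0.26001004,  0.17462279]), np.float64(0.000757406131423426))
ring side [ 0.45819868 -0.31958967]
lid by tcp [ 0.46034975 -0.32661124]
```

>>> move_arm(
  moves=[
    [0,[0,0,0.002],[0,0,0]],
    [0,[0,0,0.005],[0,0,0]],
    [0,[0,0,0.008],[0,0,0]],
    [0,[0,0,0.011],[0,0,0]],
    [0,[0,0,0.014],[0,0,0]],
    [0,[0,0,0.015],[0,0,0]],
    [0,[0,0,0.014],[0,0,0]],
    [0,[0,0,0.012],[0,0,0]],
    [0,[0,0,0.009],[0,0,0]],
    [0,[0,0,0.006],[0,0,0]],
  ],
)

```text
time: 30.43
eef_pos: [0.4578, -0.3067, 0.1832]
tcp_rot: [0.691, 0.723, 0.0, -0.001]
contact_force: [-1.0, -0.7, -8.9]
opening: 0.245
finger_force: 59.1
```

>>> move_arm(
  moves=[
    [0,[0,0,0.004],[0,0,0]],
    [0,[0,0,0.002],[0,0,0]],
    [0,[0,0,0.001],[0,0,0]],
    [0,[0,0,0.001],[0,0,0]],
    [0,[0,0,0.001],[0,0,0]],
    [0,[0,0,0.001],[0,0,0]],
    [0,[0,0,0.001],[0,0,0]],
    [0,[0,0,0.001],[0,0,0]],
    [0,[0,0,0.001],[0,0,0]],
    [0,[0,0,0.0005],[0,0,0]],
  ],
)

```text
time: 31.27
eef_pos: [0.4584, -0.3073, 0.1717]
tcp_rot: [0.691, 0.723, 0.0, -0.0]
contact_force: [0.5, -0.2, -7.9]
opening: 0.247
finger_force: 59.1
```

```bash
python3 f.py 3
```

```text
31.42 [ 0.4584 -0.3073  0.1717] [ 0.35  0.04 -8.68] [0.11 0.46 0.39] [0.022 0.024 0.004]
```

>>> move_arm(
  moves=[
    [0,[0,0,0.0005],[0,0,0]],
    [0,[0,0,0.0005],[0,0,0]],
    [0,[0,0,0.0005],[0,0,0]],
    [0,[0,0,0.0005],[0,0,0]],
    [0,[0,0,0.0005],[0,0,0]],
    [0,[0,0,0.0005],[0,0,0]],
    [0,[0,0,0.0005],[0,0,0]],
    [0,[0,0,0.0005],[0,0,0]],
    [0,[0,0,0.0005],[0,0,0]],
    [0,[0,0,0.0005],[0,0,0]],
  ],
)

```text
time: 32.25
eef_pos: [0.4587, -0.3076, 0.1677]
tcp_rot: [0.691, 0.723, -0.0, 0.0]
contact_force: [0.1, 0.6, -2.5]
opening: 0.249
finger_force: 59.8
```

```bash
python3 f.py 4
```

```text
32.45 [ 0.4588 -0.3077  0.1677] [-0.57  0.85 -3.99] [0.26 0.27 0.52] [ 0.147  0.157 -0.003]
```

>>> move_arm(
  moves=[
    [0,[0,0,0.0005],[0,0,0]],
    [0,[0,0,0.0005],[0,0,0]],
    [0,[0,0,0.0005],[0,0,0]],
    [0,[0,0,0.0005],[0,0,0]],
    [0,[0,0,0.0005],[0,0,0]],
    [0,[0,0,0.0005],[0,0,0]],
    [0,[0,0,0.0005],[0,0,0]],
    [0,[0,0,0.0005],[0,0,0]],
    [0,[0,0,0],[0,0,0]],
    [0,[0,0,0],[0,0,0]],
  ],
)

```text
time: 33.28
eef_pos: [0.4584, -0.3073, 0.1627]
tcp_rot: [0.691, 0.723, -0.0, -0.0]
contact_force: [-0.3, 0.9, -2.1]
opening: 0.25
finger_force: 60.0
```

```bash
python3 f.py 6
python3 - <<'E'
from h import *
s=read_camera('side');a=read_camera('scene')
save('l',np.hstack([cv2.resize(a[70:190,90:250],(400,300),interpolation=2),cv2.resize(s[70:190,220:380],(400,300),interpolation=2)]))
E
```

```text
33.58 [ 0.4584 -0.3074  0.1629] [-0.25 -0.18 -1.97] [0.15 0.28 0.07] [-0.001 -0.001 -0.013]
```

View pics/l.png

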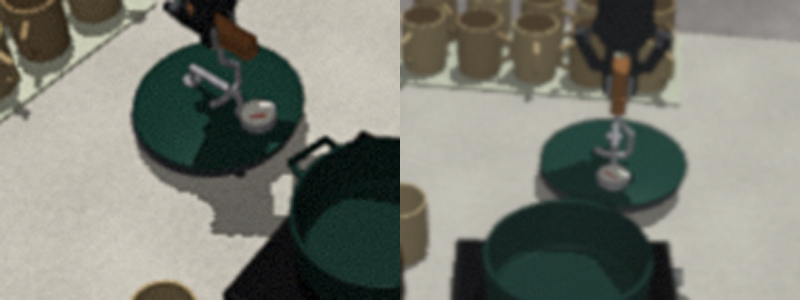

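Lid flat and centred on the ring, the hook unloaded. Lowering to mid-gap and backing out.

>>> move_arm(
  moves=[
    [0,[0,0,0.001],[0,0,0]],
    [0,[0,0,0.0015],[0,0,0]],
    [0,[0,0,0.0015],[0,0,0]],
    [0,[0,0,0.001],[0,0,0]],
    [0,[0,0,0.0005],[0,0,0]],
    [0,[0,0,0],[0,0,0]],
    [0,[0,0,0],[0,0,0]],
    [0,[0,-0.001,0],[0,0,0]],
    [0,[0,-0.002,0],[0,0,0]],
    [0,[0,-0.003,0],[0,0,0]],
  ],
)

```text
time: 34.52
eef_pos: [0.4524, -0.3077, 0.1574]
tcp_rot: [0.691, 0.723, -0.0, 0.0]
contact_force: [0.2, -0.1, -2.4]
opening: 0.25
finger_force: 60.0
```

```bash
python3 f.py 4
```

```text
34.72 [ 0.4523 -0.3077  0.1574] [-0.1  -0.39 -2.11] [0.2  0.13 0.15] [-0.009  0.     0.006]
```

>>> move_arm(
  moves=[
    [0,[0,-0.003,0],[0,0,0]],
    [0,[0,-0.004,0],[0,0,0]],
    [0,[0,-0.004,0],[0,0,0]],
    [0,[0,-0.004,0],[0,0,0]],
    [0,[0,-0.005,0],[0,0,0]],
    [0,[0,-0.006,0],[0,0,0]],
    [0,[0,-0.006,0],[0,0,0]],
    [0,[0,-0.006,0],[0,0,0]],
    [0,[0,-0.004,0],[0,0,0]],
    [0,[0,-0.002,0],[0,0,0]],
  ],
)

```text
time: 35.55
eef_pos: [0.4077, -0.3097, 0.1573]
tcp_rot: [0.691, 0.723, -0.0, -0.0]
contact_force: [-0.1, 1.0, -2.5]
opening: 0.253
finger_force: 60.0
```

```bash
python3 f.py 4
```

```text
35.75 [ 0.4086 -0.3097  0.1574] [ 0.07  0.19 -2.26] [0.1  0.49 0.12] [ 0.01  -0.011  0.016]
```

>>> move_arm(
  moves=[
    [0,[0,0,-0.004],[0,0,0]],
    [0,[0,0,-0.01],[0,0,0]],
    [0,[0,0,-0.018],[0,0,0]],
    [0,[0,0,-0.024],[0,0,0]],
    [0,[0,0,-0.028],[0,0,0]],
    [0,[0,0,-0.028],[0,0,0.02]],
    [0,[0,0,-0.026],[0,0,0.02]],
    [0,[0,0,-0.018],[0,0,0.02]],
    [0,[0,0,-0.008],[0,0,0]],
    [0,[0,0,-0.004],[0,0,0]],
  ],
)

```text
time: 36.58
eef_pos: [0.409, -0.31, 0.328]
tcp_rot: [0.712, 0.702, -0.0, 0.002]
contact_force: [0.3, 1.4, -2.9]
opening: 0.25
finger_force: 60.0
```

>>> move_arm(
  moves=[
    [0,[0.008,0.001,0],[0,0,0]],
    [0,[0.018,0.002,0],[0,0,0]],
    [0,[0.028,0.003,0],[0,0,0]],
    [0,[0.034,0.004,0],[0,0,0]],
    [0,[0.034,0.005,0],[0,0,0]],
    [0,[0.034,0.005,0],[0,0,0]],
    [0,[0.034,0.005,0],[0,0,0]],
    [0,[0.034,0.005,0],[0,0,0]],
    [0,[0.034,0.005,0],[0,0,0]],
    [0,[0.034,0.005,0],[0,0,0]],
  ],
)

```text
time: 37.42
eef_pos: [0.4517, -0.0159, 0.3232]
tcp_rot: [0.712, 0.702, -0.001, -0.002]
contact_force: [0.3, -0.3, -2.0]
opening: 0.248
finger_force: 60.0
```

>>> move_arm(
  moves=[
    [0,[0.034,0.005,0],[0,0,0]],
    [0,[0.034,0.005,0],[0,0,0]],
    [0,[0.034,0.005,0],[0,0,0]],
    [0,[0.034,0.005,0],[0,0,0]],
    [0,[0.034,0.005,0],[0,0,0]],
    [0,[0.034,0.005,0],[0,0,0]],
    [0,[0.03,0.004,0],[0,0,0]],
    [0,[0.024,0.003,0],[0,0,0]],
    [0,[0.016,0.002,0],[0,0,0]],
    [0,[0.008,0.001,0],[0,0,0]],
  ],
)

```text
time: 38.25
eef_pos: [0.4956, 0.2653, 0.3226]
tcp_rot: [0.711, 0.703, -0.002, -0.001]
contact_force: [-0.5, -0.2, -1.8]
opening: 0.248
finger_force: 60.0
```

```bash
python3 f.py 3; python3 -c "
from h import *
s=get_state();print(s['tcp_rot'],s['eef_pos'])
M=R.from_quat(s['tcp_rot']).as_matrix();print('tool shift',M.T@(np.array([.4994,.3213,.3254])-s['eef_pos']))"
```

```text
38.4 [0.4963 0.2631 0.3238] [-0.01 -0.4  -2.21] [0.37 0.39 0.26] [-0.021  0.038 -0.002]
[ 7.11997308e-01  7.02180392e-01 -1.52449565e-03 -4.53886495e-04] [0.49628789 0.26306038 0.32376047]
tool shift [ 0.05827463  0.00229858 -0.0017353 ]
```

>>> move_arm(
  moves=[
    [0,[0.006,0.0005,0],[0,0,0]],
    [0,[0.012,0.0005,0],[0,0,0]],
    [0,[0.014,0.0005,0],[0,0,0]],
    [0,[0.012,0.0005,0],[0,0,0]],
    [0,[0.008,0.0003,0],[0,0,0]],
    [0,[0.004,0,0],[0,0,0]],
    [0,[0.002,0,0],[0,0,0]],
    [0,[0,0,0],[0,0,0]],
    [0,[0,0,0],[0,0,0]],
    [0,[0,0,0],[0,0,0]],
  ],
)

```text
time: 39.23
eef_pos: [0.5003, 0.3208, 0.3253]
tcp_rot: [0.713, 0.702, -0.0, 0.0]
contact_force: [0.0, 0.9, -1.8]
opening: 0.243
finger_force: 60.0
```

```bash
python3 -c "
from h import *
import m
w=read_camera('wrist');s=get_state();print(s['tcp_rot'],s['eef_pos'])
M=R.from_quat(s['tcp_rot']).as_matrix();print('tool shift',M.T@(np.array([.4994,.3213,.1264])-s['eef_pos']))
C=cam('wrist',s);mw=m.wood(w);Y,X=np.where(mw);print('handle end top row',Y.min(),X[Y<Y.min()+4].mean(),onz(C,(X[Y<Y.min()+4].mean(),Y.min()),s['eef_pos'][2]+.0176+.012))
w0=np.load('w2.npy');Y,X=np.where(m.wood(w0));print(Y.min(),X[Y<Y.min()+4].mean())"
```

```text
[ 7.12566953e-01  7.01604112e-01 -2.09289497e-05  8.47791421e-05] [0.50032146 0.32070071 0.32538297]
tool shift [ 0.00061454 -0.00094884  0.19898279]
handle end top row 205 256.95 [0.50344917 0.35504893 0.35498297]
146 239.88095238095238
```

>>> move_arm(
  moves=[
    [0,[0.0006,-0.0009,0.008],[0,0,0]],
    [0,[0,0,0.018],[0,0,0]],
    [0,[0,0,0.026],[0,0,0]],
    [0,[0,0,0.028],[0,0,0]],
    [0,[0,0,0.028],[0,0,0]],
    [0,[0,0,0.026],[0,0,0]],
    [0,[0,0,0.02],[0,0,0]],
    [0,[0,0,0.014],[0,0,0]],
    [0,[0,0,0.008],[0,0,0]],
    [0,[0,0,0.004],[0,0,0]],
  ],
)

```text
time: 40.12
eef_pos: [0.4984, 0.3211, 0.1433]
tcp_rot: [0.713, 0.702, -0.001, -0.001]
contact_force: [-0.8, 0.2, -2.4]
opening: 0.248
finger_force: 60.0
```

```bash
python3 f.py 4
```

```text
40.32 [0.5001 0.322  0.1466] [-0.42  0.16 -2.07] [0.29 0.13 0.17] [ 0.025  0.022 -0.001]
```

>>> move_arm(
  moves=[
    [0,[0,-0.0005,0.003],[0,0,0]],
    [0,[0,0,0.003],[0,0,0]],
    [0,[0,0,0.003],[0,0,0]],
    [0,[0,0,0.003],[0,0,0]],
    [0,[0,0,0.003],[0,0,0]],
    [0,[0,0,0.002],[0,0,0]],
    [0,[0,0,0.001],[0,0,0]],
    [0,[0,0,0.0005],[0,0,0]],
    [0,[0,0,0],[0,0,0]],
    [0,[0,0,0],[0,0,0]],
  ],
)

```text
time: 41.15
eef_pos: [0.499, 0.3218, 0.1269]
tcp_rot: [0.712, 0.702, 0.0, 0.0]
contact_force: [1.0, -0.1, -2.5]
opening: 0.247
finger_force: 60.0
```

```bash
python3 f.py 6
```

```text
41.45 [0.4989 0.3217 0.1269] [ 0.26 -0.08 -2.19] [0.27 0.14 0.1 ] [ 0.    -0.007 -0.018]
```

Nearly seated; creep down to touch.

>>> move_arm(
  moves=[
    [0,[0,0,0.0002],[0,0,0]],
    [0,[0,0,0.0002],[0,0,0]],
    [0,[0,0,0.0002],[0,0,0]],
    [0,[0,0,0.0002],[0,0,0]],
    [0,[0,0,0],[0,0,0]],
    [0,[0,0,0],[0,0,0]],
    [0,[0,0,0],[0,0,0]],
    [0,[0,0,0],[0,0,0]],
    [0,[0,0,0],[0,0,0]],
    [0,[0,0,0],[0,0,0]],
  ],
)

```text
time: 42.28
eef_pos: [0.4989, 0.3217, 0.1264]
tcp_rot: [0.712, 0.702, 0.0, 0.0]
contact_force: [-2.3, -1.5, 3.3]
opening: 0.246
finger_force: 60.5
```

```bash
python3 f.py 5
```

```text
42.53 [0.4989 0.3217 0.1264] [-2.37 -1.43  3.59] [0.2  0.21 0.28] [-0.206  0.432  0.013]
```

>>> move_arm(
  moves=[
    [0.2,[0,0,-0.0003],[0,0,0]],
    [0.25,[0,0,0],[0,0,0]],
    [0.28,[0,0,0],[0,0,0]],
    [0.32,[0,0,0],[0,0,0]],
    [0.38,[0,0,0],[0,0,0]],
    [0.45,[0,0,0],[0,0,0]],
    [0.55,[0,0,0],[0,0,0]],
    [0.65,[0,0,0],[0,0,0]],
    [0.7,[0,0,0],[0,0,0]],
    [0.7,[0,0,0],[0,0,0]],
  ],
  grip_force=20,
)

```text
time: 43.37
eef_pos: [0.4989, 0.3217, 0.1263]
tcp_rot: [0.712, 0.702, 0.0, 0.0]
contact_force: [0.3, -0.3, -0.4]
opening: 0.704
finger_force: 0.0
```

>>> move_arm(
  moves=[
    [0.7,[0,0,-0.004],[0,0,0]],
    [0.7,[0,0,-0.008],[0,0,0]],
    [0.7,[0,0,-0.016],[0,0,0]],
    [0.7,[0,0,-0.02],[0,0,0]],
    [0.7,[0,0,-0.024],[0,0,0]],
    [0.7,[0,0,-0.024],[0,0,0]],
    [0.7,[0,0,-0.02],[0,0,0]],
    [0.7,[0,0,-0.01],[0,0,0]],
    [0.7,[0,0,0],[0,0,0]],
    [0.7,[0,0,0],[0,0,0]],
  ],
)

```text
time: 44.2
eef_pos: [0.4989, 0.3217, 0.2527]
tcp_rot: [0.712, 0.702, 0.0, 0.0]
contact_force: [1.4, -0.4, -0.3]
opening: 0.699
finger_force: 0.0
```

```bash
python3 f.py 2
python3 - <<'E'
from h import *
s=read_camera('side');a=read_camera('scene')
save('n',np.hstack([cv2.resize(a[:,120:],(400,392)),cv2.resize(s[80:380,180:],(400,361)) if 0 else cv2.resize(s[100:,180:],(400,392))]))
E
```

```text
44.3 [0.498  0.3213 0.2505] [ 0.38 -0.85 -0.18] [0.72 0.31 0.11] [ 0.01   0.03  -0.026]
```

View pics/n.png

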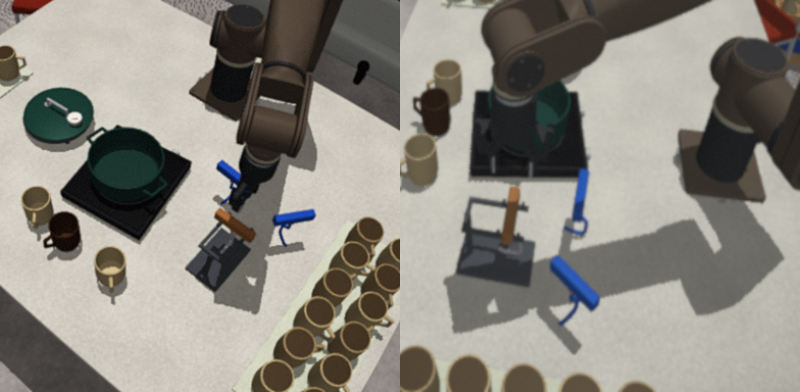

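The lid lies flat on the ring and the lifter hangs in its fork as before. The pot and mugs look unmoved and the arm is clear. Handing in.

```bash
python3 -c "
from plant import *
print(sign_off())"
```

```text
the job is handed in; nothing more can be done
None
```

The job is handed in, at about 44 s of the 72 s: the lid lies level and centred on its stand and the lifter hangs back in its fork, as far as my last pictures show; the judge's verdict was not shown to me.

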